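# Inspect a small oil bottle under the sprung lens

### The arm

A 6-joint arm with a two-finger parallel gripper is mounted at the origin on a cart in front of the work surface, level with it; the furniture and walls round the work are solid. World frame = base frame: x ahead of the robot, y to its left, z up, the work surface at z = 0. Lengths are in mm, angles in degrees, forces in N, time in s.
With the tool pointing down it reaches from about 225 to 875 mm from the base axis. Payload 3.4 kg.
Tool frame: the origin (TCP) lies on the centre line of the jaws, within the pads' length; the fingertips stand ahead of it and the grasp point (between the pads) is the TCP (env.tip_reach is the z of the fingertips in the tool frame, in mm); z points along the fingers, y is the line along which they close (so a half turn about z gives the same grasp; the last joint's range is limited). The gripper opens to 85 mm and grips with 20 to 120 N. Pads are 22 mm wide; open, the fingers measure 114 mm over their backs; the gripper's body (76 mm by 85 mm) begins 54 mm behind the grasp point. The pads swing forward as they close: fully open they stand 13 mm farther back than shut.
Start: joints at [-81.188, 15.808, 86.224, -0, 77.962, -6.933], TCP at [156.026, -553.459, 250.328] pointing down, gripper open.
Joint ranges: [-165.64, 165.64], [-43.16, 119.46], [12.63, 154.43], [-67.54, 247.53], [6.08, 155.33], [-154.97, 154.97]. Speed limits (degrees/s): [147.25, 147.25, 180, 180, 180, 180].

### API

Orientations are given as a 3x3 rotation matrix whose columns are the frame's x, y, z axes.
In Python, from station import env, eyes, job_done gives the robot as it stands.
- The arm moves only by the tool apply_moves, never from a script. Its argument "plan" is a list that holds one entry, the list of rows, each a list of 7 numbers: the shift along the tool's x, y, z in m, then the turn, a rotation vector about the tool's x, y, z in degrees, then the gripper command: -1 is fully open, 1 is shut, values between are in proportion. A call has 1 to 10 rows; each row is the pose to reach, as a shift and turn from the pose commanded when the call began, along the tool's axes at that moment; what a row does not reach only later rows make up. A row lasts 1/10 s, in which the tool goes at most 50 mm and 8.59 degrees, less where a joint would pass 70% of its speed; a pose out of reach is approached as far as the arm can. A call with a gripper value outside its range is refused whole. The fingers move at their own pace and stop on an object; "grip_force" is the grip in N (left out, the last holds). Time passes only in rows, so rows that repeat a pose let the fingers close. It gives the time, the measured TCP pose, the force, the opening and the grip force at its end, in the units of the state.
- env.sense(): the state, without advancing time (a new reading comes with each control period).
- eyes.snapshot(name): name is "scene" or "top"; returns the picture (420x560x3 uint8, red, green, blue); there is no depth.
- eyes.camera_params(name): a dict with "intrinsics" (3x3 intrinsics, pixels), "origin" and "rotation" of the camera in the world. Camera axes: x right, y up, looking along -z (the intrinsics and any distortion apply to the point x, -y, -z); pixel columns grow to the right and rows downward; lengths in mm; the calibration is good to about 2 mm. A picture is of the moment at which its call begins. camera_params takes no time and is no camera call.
- job_done(): hands the job in; it is judged then, once.
The state is a dict: "clock": time; "qpos": joint angles; "joint_vel": joint speeds; "effort": joint torques, N m; "position": TCP position; "eef_rot": TCP orientation; "ft_force": force on the tool from outside, world axes, zero at the start; "ft_torque": the same for the moment, N m; "finger_gap": finger opening in mm; "gripper_force": force on a finger pad.
Only numpy, scipy, OpenCV 4.12 (cv2) and the standard library are available. Lean on these libraries where they do the work, as an engineer would, in place of code of your own. Each camera call takes 0.05 s, during which the arm holds its last target. There are 200 camera calls.

### The job

Check the small capped oil bottle that stands by itself just to the right of the inspection stand for sediment: pick it up, tilt it to about 40 degrees for a second and bring it level again, then stand it upright in the round seat of the inspection stand and let go of it. Then push the stand's sprung lens arm by its upright post all the way round to its stop, so that the lens is in front of the bottle, and finish while still holding it there against its spring, with the bottle still in its seat. Do not disturb the other bottles or the tin.

Things in the scene. Friction and masses are not known exactly. Their poses are not given: they have to be found in the camera images.
- oil_bottle: the smallest of the three bottles near the work, right of the stand (a like one far off at the right is out of reach): amber, white cap, 27 mm across and 60 mm high, about 35 g; a straight body up to about 45 mm, then a shoulder and a cap 15 mm across from 52 to 60 mm. Loose, starts upright on the worktop. Origin at the centre of its underside, z up through the cap. Grasp it round the body.
- stand: the inspection stand, fixed to the worktop: an aluminium base plate 150 (x) by 190 (y) by 10 mm high with a black seat ring, a pivot column and a stop pin. Origin under the centre of the plate, z up. Keep wrist and gripper clear of the microscope's eyepieces behind it to the left (x above 0.59 m, y from -0.02 to 0.13 m, up to 0.34 m high)
- seat (a point): centre of the bottle seat, on top of the base plate (10 mm above the worktop): the bottle stands here inside a fixed black ring of inner diameter 32 mm and outer diameter 40 mm, 9 mm high, open at the top. In the stand's frame at x = 35 mm, y = -45 mm
- pivot (a point): a point on the vertical hinge axis of the lens arm, on the column, 40 mm above the worktop; the column and hub reach 56 mm above the worktop. In the stand's frame at x = -20 mm, y = 70 mm
- thumb_post (a point): centre of the grip length of the upright steel post on the lens arm, 95 mm above the worktop and 70 mm from the hinge axis. The post is 12 mm across with a 15 mm black top cap from 109 to 115 mm above the worktop; the flat bar it stands on is at 39 to 48 mm. It moves with the arm; it can be pushed or gripped from above, and turns with the arm (vertical axis) in the fingers
- lens (a point): centre of the round lens in its black rim (48 mm over the rim, its top 67 mm above the worktop), 117 mm from the hinge axis on the same bar; moves with the arm. At the stop it stands upright between the seat and the robot's side of the stand, 55 mm from the seat's centre
- lens_arm (a joint): angle of the lens arm about the vertical axis through pivot, in rad: 0 at rest, grows counter-clockwise seen from above, to 1.05 at the stop. Seen in the stand's frame the bar points from the pivot 30 degrees to the -y side of -x at rest, and to -y at the stop. A spring drives it back to 0 whenever it is let go; at the post it takes about 2 N to start it and 6 N to keep it at the stop
- amber_bottle: bystander: dropper bottle, 42 mm across, 116 mm high, loose. Origin at the centre of its underside
- spirit_bottle: bystander: white screw-cap bottle, 48 mm across, 102 mm high, loose. Origin at the centre of its underside
- tin: bystander: low round white tin, 64 mm across, 27 mm high, loose. Origin at the centre of its underside

How it is judged:
By the outcome, as a careful person would: the job done as asked, in the order asked, and still so for the second after the job is handed in, while the arm keeps its last pose, push and grip.
It also fails if it takes over 59 s, if anything falls off the work surface, if the arm or the gripper's body presses on something with over 40 N, if the wrist force passes 120 N, or if a joint passes its speed limit or range.

## Working session

There is one attempt and no reset: what is moved stays moved. The work goes in short steps, Python scripts to look and compute and a tool call to move; the robot and the scene stay as the last step left them, time stands still between calls to the robot, and variables do not carry over. Pictures are saved under pics/ and viewed, at most 10 in all, crops included, and the job is handed in when it is done.

Besides the shell and the picture viewer there is one more tool, called after ">>>" as a command line: name --argument value ..., lists and objects as JSON in quotes. apply_moves: Moves the arm, as the interface text tells. Its arguments: {"type":"object","properties":{"plan":{"type":"array"},"grip_force":{"type":"number"}},"required":["plan"]}

```bash
mkdir -p pics; ls; python3 - <<'E'
from station import env, eyes
import cv2,numpy as np
for n in("scene","top"):
    im=eyes.snapshot(n); cv2.imwrite(f"pics/{n}0.png",im[:,:,::-1]); p=eyes.camera_params(n)
    print(n,{k:np.round(v,3).tolist() if not isinstance(v,str) else v for k,v in p.items()})
s=env.sense(); print(env.tip_reach, s['clock'],s['position'],np.round(s['eef_rot'],3).tolist(),s['finger_gap'])
E
```

```text
pics
scene {'intrinsics': [[459.062, 0.0, 283.035], [0.0, 459.062, 210.056], [0.0, 0.0, 1.0]], 'origin': [-33.019, 574.201, 868.159], 'rotation': [[-0.765, 0.432, -0.478], [-0.644, -0.495, 0.583], [0.015, 0.754, 0.657]]}
top {'intrinsics': [[482.422, 0.0, 279.252], [0.0, 482.422, 218.448], [0.0, 0.0, 1.0]], 'origin': [402.808, -148.282, 1412.615], 'rotation': [[0.026, 0.995, -0.1], [-1.0, 0.025, -0.013], [-0.01, 0.1, 0.995]]}
19.0 0.1 [ 155.94798691 -552.97656959  249.53908664] [[0.962, 0.271, -0.0], [0.271, -0.962, 0.002], [0.0, -0.002, -1.0]] 85.73226390802226
```

View pics/scene0.png

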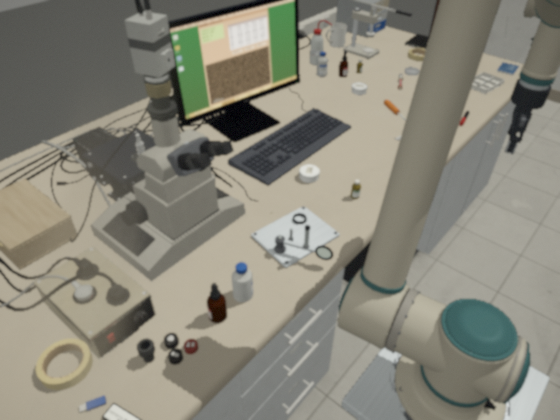

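View pics/top0.png

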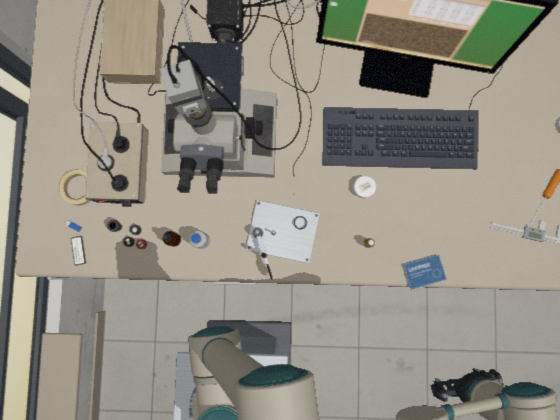

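The scene view shows the stand at about (295,235), the oil bottle at (356,190) and the tin at (309,173). In the top view the stand is at (283,231), seat ring at (301,223), pivot at (258,232), oil bottle at (370,242) and tin at (365,187).

```bash
cat > h.py <<'E'
import numpy as np,cv2
from station import env,eyes
def ray(n,u,v):
    p=eyes.camera_params(n);K=np.array(p['intrinsics']);R=np.array(p['rotation'])
    d=np.linalg.inv(K)@[u,v,1]; return np.array(p['origin']),R@(d*[1,-1,-1])
def onz(n,u,v,z):
    o,d=ray(n,u,v); return (o+d*(z-o[2])/d[2])
def proj(n,X):
    p=eyes.camera_params(n);c=np.array(p['rotation']).T@(np.array(X,float)-p['origin'])
    q=np.array(p['intrinsics'])@(c*[1,-1,-1]); return q[:2]/q[2]
E
python3 - <<'E'
from h import *
t=cv2.imread('pics/top0.png');s=cv2.imread('pics/scene0.png')
a=cv2.resize(t[190:290,235:395],(800,500),interpolation=cv2.INTER_CUBIC);
cv2.imwrite('pics/c1.png',a)
b=cv2.resize(s[160:280,240:400],(800,600),interpolation=cv2.INTER_CUBIC);cv2.imwrite('pics/c2.png',b)
# plate quad
hsv=cv2.cvtColor(t,cv2.COLOR_BGR2HSV);m=((hsv[...,1]<30)&(hsv[...,2]>130)).astype(np.uint8)
m[:195]=0;m[268:]=0;m[:,:240]=0;m[:,330:]=0
m=cv2.morphologyEx(m,cv2.MORPH_CLOSE,np.ones((5,5)))
c=max(cv2.findContours(m,0,2)[0],key=cv2.contourArea);r=cv2.minAreaRect(c);print(r)
q=np.array([onz('top',*p,10) for p in cv2.boxPoints(r)]);print(q.round(1),q.mean(0).round(1))
print(np.linalg.norm(np.diff(q,axis=0),axis=1))
for n,u,v,z in(('top',301,223,19),('top',258,232,56),('top',370,242,60),('scene',356,184,60),('top',365,187,27)):print(n,u,v,onz(n,u,v,z).round(1))
E
```

```text
((281.3883056640625, 235.75570678710938), (66.76262664794922, 62.005252838134766), 11.821487426757812)
[[ 421.7  -26.1   10. ]
 [ 600.2  -57.5   10. ]
 [ 564.5 -249.8   10. ]
 [ 387.2 -216.2   10. ]] [ 493.4 -137.4   10. ]
[181.17015415 195.61482237 180.39911687]
top 301 223 [ 530.7 -193.5   19. ]
top 258 232 [498.8 -71.7  56. ]
top 370 242 [ 478.3 -386.3   60. ]
scene 356 184 [ 470.4 -368.2   60. ]
top 365 187 [ 639.4 -376.5   27. ]
```

View pics/c1.png

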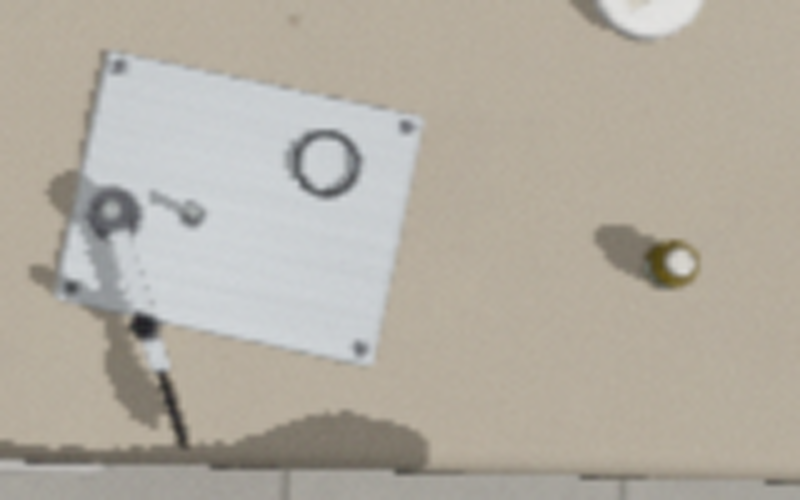

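View pics/c2.png

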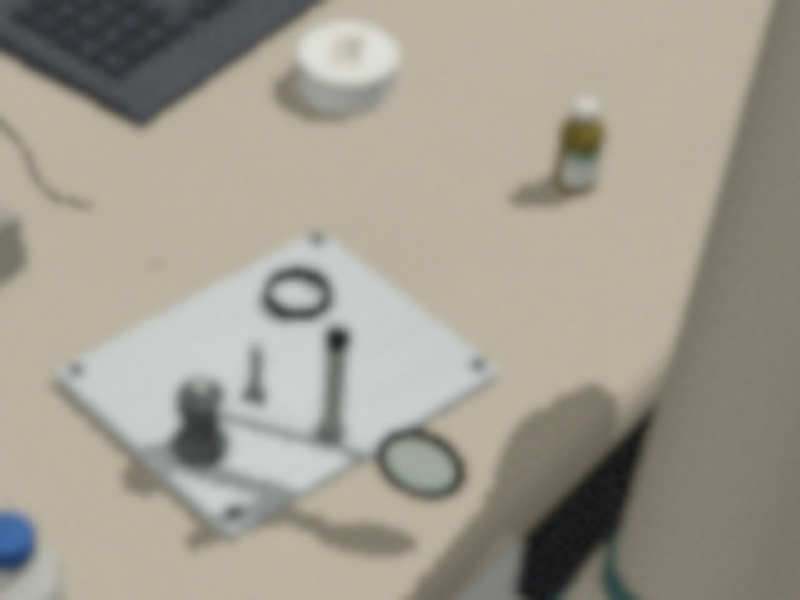

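```bash
python3 - <<'E'
from h import *
T=lambda x,y:(x/5+235-.4,y/5+190-.4); S=lambda x,y:(x/5+240-.4,y/5+160-.4)
q=np.array([onz('top',*T(*p),10) for p in((105,52),(422,119),(373,364),(57,297))])
print('plate',q.round(1).tolist(),q.mean(0).round(1),np.linalg.norm(q-np.roll(q,-1,0),axis=1))
q2=np.array([onz('scene',*S(*p),10) for p in((325,232),(497,378),(225,535),(52,380))])
print('plateS',q2.round(1).tolist(),q2.mean(0).round(1),np.linalg.norm(q2-np.roll(q2,-1,0),axis=1))
def tri(a,b):
    A=[];B=[]
    (o,d),(p,e)=ray('top',*T(*a)),ray('scene',*S(*b))
    t=np.linalg.lstsq(np.c_[d,-e],p-o,rcond=None)[0]; x,y=o+t[0]*d,p+t[1]*e
    return ((x+y)/2).round(1),np.linalg.norm(x-y).round(1)
for nm,a,b,z in(('ring',(326,163),(297,288),19),('hub',(113,211),(201,386),56),('post',(145,325),(338,336),115),('cap',(680,262),(587,103),60),):
    print(nm,tri(a,b),onz('top',*T(*a),z).round(1),onz('scene',*S(*b),z).round(1))
for q in(q,q2):
    c=q.mean(0);
    ex=(q[0]-q[3]+q[1]-q[2]); a=np.arctan2(ex[1],ex[0]);R=np.array([[np.cos(a),-np.sin(a)],[np.sin(a),np.cos(a)]])
    print(np.degrees(a),'seat',c[:2]+R@[35,-45],'piv',c[:2]+R@[-20,70])
E
```

```text
plate [[596.0, -59.2, 10.0], [561.0, -245.8, 10.0], [417.6, -219.9, 10.0], [451.7, -35.7, 10.0]] [ 506.6 -140.2   10. ] [189.81986339 145.64980505 187.36173707 146.17013915]
plateS [[556.2, -241.6, 10.0], [412.1, -207.4, 10.0], [450.4, -25.7, 10.0], [591.2, -49.8, 10.0]] [ 502.5 -131.1   10. ] [148.08746927 185.71905833 142.8503193  194.95231203]
ring (array([ 534.2, -189.5,   14.8]), np.float64(2.0)) [ 532.9 -190.    19. ] [ 532.3 -185.3   19. ]
hub (array([501. , -68.2,  49.6]), np.float64(2.9)) [499.3 -69.4  56. ] [498.  -62.5  56. ]
post (array([435.1, -91.2, 108.9]), np.float64(1.6)) [434.2 -91.9 115. ] [432.  -85.4 115. ]
cap (array([ 479. , -388.1,   57.9]), np.float64(1.1)) [ 478.4 -388.    60. ] [ 478.1 -385.3   60. ]
-9.732006995386437 seat [ 533.46844865 -190.42591861] piv [498.69954241 -67.78366179]
-101.09228666501383 seat [ 451.56416153 -156.81924149] piv [ 574.99723973 -124.97155389]
```

>>> apply_moves --plan '[[[0.035,-0.007,0.01,0,0,-6,-1],[0.075,-0.015,0.025,0,0,-13,-1],[0.115,-0.023,0.04,0,0,-20,-1],[0.155,-0.031,0.055,0,0,-27,-1],[0.195,-0.039,0.07,0,0,-34,-1],[0.235,-0.047,0.085,0,0,-41,-1],[0.275,-0.055,0.1,0,0,-48,-1],[0.315,-0.063,0.115,0,0,-55,-1],[0.34,-0.069,0.125,0,0,-61,-1],[0.355,-0.0724,0.13,0,0,-64.6,-1]]]' --grip_force 25

```text
clock: 1.1
position: [479.4, -385.3, 118.5]
eef_rot: [[0.162, 0.987, -0.002], [0.987, -0.162, 0.002], [0.002, -0.002, -1.0]]
ft_force: [-0.2, 0.3, -1.0]
finger_gap: 85.3
gripper_force: 0.0
```

>>> apply_moves --plan '[[[0,0,0,0,0,0,-0.2],[0,0,0,0,0,0,-0.2],[0,0,0,0,0,0,-0.2]]]'

```text
clock: 1.4
position: [477.3, -388.1, 120.6]
eef_rot: [[0.169, 0.986, -0.0], [0.986, -0.169, -0.001], [-0.001, -0.0, -1.0]]
ft_force: [0.5, 0.5, -0.3]
finger_gap: 51.7
gripper_force: 0.0
```

```bash
python3 - <<'E'
from h import *
t=eyes.snapshot('top')[...,::-1];s=eyes.snapshot('scene')[...,::-1]
cv2.imwrite('pics/t1.png',t);cv2.imwrite('pics/s1.png',s)
w=env.sense();print(w['clock'],w['position'],np.round(w['eef_rot'],3).tolist(),w['finger_gap'],w['qpos'])
u=proj('scene',w['position']);print(u,proj('top',w['position']),proj('scene',[478,-386.5,60]))
x,y=int(u[0])-50,int(u[1])-40
print(x,y);a=cv2.resize(s[y:y+100,x:x+100],(600,600),interpolation=cv2.INTER_CUBIC)
cv2.imwrite('pics/c3.png',a)
E
```

```text
1.5 [ 477.26227877 -388.29365319  120.83382392] [[0.17, 0.986, 0.0], [0.986, -0.17, -0.001], [-0.001, 0.0, -1.0]] 51.18994640870769 [-4.55966648e+01  2.45850787e+01  9.21005844e+01 -2.21993625e-02
  6.32731121e+01 -3.58207141e+01]
[360.45124245 162.6694159 ] [374.77012089 241.24985396] [357.27088965 180.02379086]
310 122
```

View pics/c3.png

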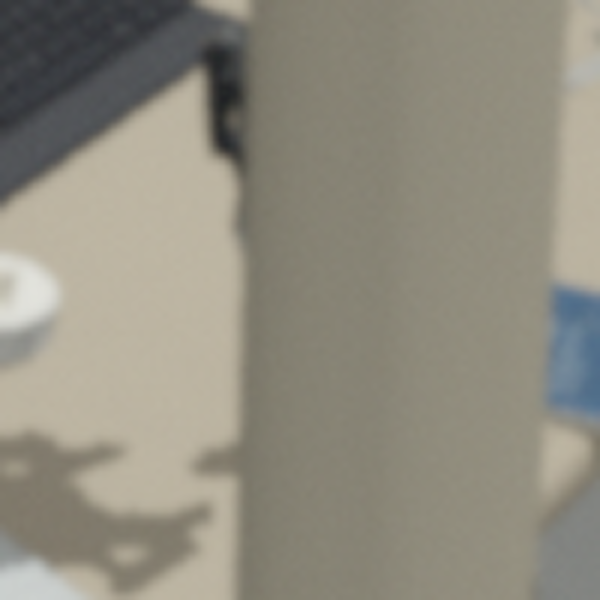

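The picture shows the arm hiding the gripper and bottle from the scene camera. The pose agrees with my measurement, so I descend.

>>> apply_moves --plan '[[[0.001,0.001,0.03,0,0,0,-0.2],[0.001,0.001,0.05,0,0,0,-0.2],[0.001,0.001,0.07,0,0,0,-0.2],[0.001,0.001,0.08,0,0,0,-0.2],[0.001,0.001,0.0875,0,0,0,-0.2],[0.001,0.001,0.0875,0,0,0,-0.2],[0.001,0.001,0.0875,0,0,0,-0.2]]]'

```text
clock: 2.2
position: [479.5, -387.2, 33.6]
eef_rot: [[0.168, 0.986, 0.001], [0.986, -0.168, -0.001], [-0.001, 0.001, -1.0]]
ft_force: [0.2, 0.2, -0.5]
finger_gap: 51.1
gripper_force: 0.0
```

>>> apply_moves --plan '[[[0,0,0,0,0,0,0.2],[0,0,0,0,0,0,0.3],[0,0,0,0,0,0,0.4],[0,0,0,0,0,0,0.5],[0,0,0,0,0,0,0.6],[0,0,0,0,0,0,0.8],[0,0,0,0,0,0,1],[0,0,0,0,0,0,1]]]'

```text
clock: 3.0
position: [479.6, -387.0, 33.7]
eef_rot: [[0.168, 0.986, 0.001], [0.986, -0.168, -0.001], [-0.001, 0.001, -1.0]]
ft_force: [-0.5, -0.8, 5.3]
finger_gap: 26.0
gripper_force: 24.6
```

>>> apply_moves --plan '[[[0,0,-0.01,0,0,0,1],[0,0,-0.03,0,0,0,1],[0,0,-0.06,0,0,0,1],[0,0,-0.09,0,0,0,1],[0,0,-0.12,0,0,0,1],[0,0,-0.14,0,0,0,1],[0,0,-0.155,0,0,0,1],[0,0,-0.165,0,0,0,1],[0,0,-0.165,0,0,0,1],[0,0,-0.165,0,0,0,1]]]' --grip_force 30

```text
clock: 4.0
position: [478.9, -386.3, 197.2]
eef_rot: [[0.168, 0.986, -0.001], [0.986, -0.168, 0.001], [0.001, -0.001, -1.0]]
ft_force: [-0.5, 0.1, -0.2]
finger_gap: 25.9
gripper_force: 29.6
```

>>> apply_moves --plan '[[[0,0,0,-3,0,0,1],[0,0,0,-8,0,0,1],[0,0,0,-13,0,0,1],[0,0,0,-18,0,0,1],[0,0,0,-23,0,0,1],[0,0,0,-28,0,0,1],[0,0,0,-33,0,0,1],[0,0,0,-37,0,0,1],[0,0,0,-40,0,0,1],[0,0,0,-40,0,0,1]]]'

```text
clock: 5.0
position: [477.3, -385.2, 195.0]
eef_rot: [[0.17, 0.757, 0.631], [0.985, -0.134, -0.105], [0.005, 0.64, -0.768]]
ft_force: [0.3, 0.5, -0.9]
finger_gap: 25.7
gripper_force: 29.7
```

```bash
python3 - <<'E'
from h import *
t=eyes.snapshot('top')[...,::-1]
w=env.sense();print(w['position'],w['finger_gap'],np.degrees(np.arccos(-w['eef_rot'][2][2])))
u=proj('top',w['position']).astype(int);print(u)
cv2.imwrite('pics/c4.png',cv2.resize(t[u[1]-50:u[1]+50,u[0]-50:u[0]+50],(600,600),interpolation=cv2.INTER_CUBIC))
E
```

```text
[ 478.0706654  -385.89522616  195.97073196] 25.926358418579625 39.819439471702154
[379 239]
```

>>> apply_moves --plan '[[[0,0,0,0,0,0,1],[0,0,0,0,0,0,1],[0,0,0,0,0,0,1],[0,0,0,0,0,0,1],[0,0,0,0,0,0,1],[0,0,0,0,0,0,1],[0,0,0,0,0,0,1],[0,0,0,0,0,0,1],[0,0,0,0,0,0,1],[0,0,0,0,0,0,1]]]'

```text
clock: 6.05
position: [479.2, -386.7, 197.8]
eef_rot: [[0.168, 0.755, 0.634], [0.986, -0.128, -0.108], [-0.0, 0.643, -0.766]]
ft_force: [0.7, 0.1, -0.4]
finger_gap: 26.1
gripper_force: 29.7
```

>>> apply_moves --plan '[[[0,0,0,3,0,0,1],[0,0,0,8,0,0,1],[0,0,0,13,0,0,1],[0,0,0,18,0,0,1],[0,0,0,23,0,0,1],[0,0,0,28,0,0,1],[0,0,0,33,0,0,1],[0,0,0,37,0,0,1],[0,0,0,40,0,0,1],[0,0,0,40,0,0,1]]]'

```text
clock: 7.05
position: [480.8, -386.8, 197.3]
eef_rot: [[0.166, 0.986, 0.0], [0.986, -0.166, 0.0], [0.0, 0.0, -1.0]]
ft_force: [-0.5, -0.0, -0.6]
finger_gap: 25.9
gripper_force: 29.7
```

>>> apply_moves --plan '[[[0.015,0.001,0.005,0,0,0,1],[0.045,0.004,0.02,0,0,0,1],[0.08,0.008,0.035,0,0,0,1],[0.115,0.011,0.05,0,0,0,1],[0.15,0.0145,0.065,0,0,0,1],[0.18,0.0175,0.08,0,0,0,1],[0.197,0.019,0.092,0,0,0,1],[0.2048,0.0198,0.098,0,0,0,1],[0.2048,0.0198,0.098,0,0,0,1],[0.2048,0.0198,0.098,0,0,0,1]]]'

```text
clock: 8.05
position: [533.3, -189.1, 100.2]
eef_rot: [[0.168, 0.986, 0.001], [0.986, -0.168, -0.001], [-0.001, 0.001, -1.0]]
ft_force: [0.3, -0.1, -0.7]
finger_gap: 25.8
gripper_force: 29.7
```

```bash
python3 - <<'E'
from h import *
s=eyes.snapshot('scene')[...,::-1];t=eyes.snapshot('top')[...,::-1]
w=env.sense();p=w['position'];print(w['clock'],p,w['finger_gap'])
for z in(10,19,67,127):print(z,proj('scene',[532.8,-188.5,z]),proj('top',[532.8,-188.5,z]))
u=proj('scene',[533,-188,60]).astype(int)-[33,50];print('S off',u);a=cv2.resize(s[u[1]:u[1]+100,u[0]:u[0]+66],(396,600),interpolation=cv2.INTER_CUBIC)
u=proj('top',[533,-188,60]).astype(int)-[33,50];print('T off',u);b=cv2.resize(t[u[1]:u[1]+100,u[0]:u[0]+66],(396,600),interpolation=cv2.INTER_CUBIC)
cv2.imwrite('pics/c5.png',np.hstack([a,b]))
E
```

```text
8.15 [ 533.50973345 -189.56430786  100.49463149] 26.06217916748929
10 [299.45231493 218.93493375] [299.19323429 222.51666893]
19 [299.57702043 216.52976712] [299.2884601  222.23252324]
67 [300.26217824 203.31528402] [299.81764646 220.65347626]
127 [301.16917869 185.82217231] [300.53416337 218.5154509 ]
S off [266 155]
T off [266 170]
```

View pics/c5.png

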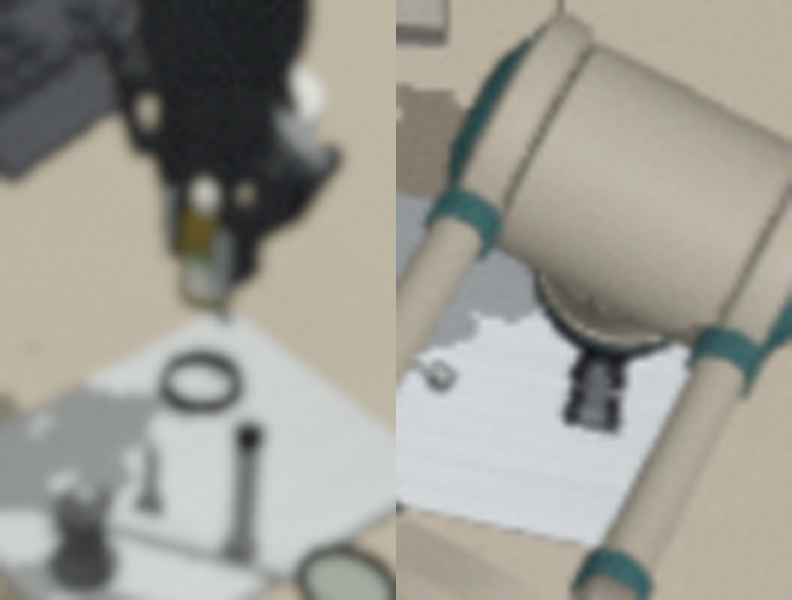

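Left, from the scene camera: the bottle hangs in the fingers with its cap near (300,187) px, and the seat ring is directly below at (299,217). In the top view the bottle is hidden by the wrist. I'll measure the sideways residual with masks.

```bash
cat > m.py <<'E'
from h import *
ims=[eyes.snapshot('scene').astype(float) for _ in range(4)];s=np.mean(ims,0)
w=env.sense();p=w['position'];print(w['clock'],p)
g=s.mean(2)
# ring: dark pixels in window, ellipse fit at outer contour, upsampled
x0,y0=286,207;c=g[y0:230,x0:314];c=cv2.resize(c.astype(np.float32),None,fx=8,fy=8,interpolation=cv2.INTER_CUBIC)
m=(c<130).astype(np.uint8);cs=cv2.findContours(m,0,2)[0];k=max(cs,key=cv2.contourArea)
e=cv2.fitEllipse(k);print('ring',np.array(e[0])/8+[x0,y0]-np.array([.44,.44]),np.array(e[1])/8,len(k))
# cap: bright
x0,y0=292,180;c=g[y0:192,x0:308];sat=s.max(2)-s.min(2)
wt=np.clip(c-120,0,None);v,u=np.mgrid[:c.shape[0],:c.shape[1]]
print('cap',(wt*u).sum()/wt.sum()+x0,(wt*v).sum()/wt.sum()+y0,wt.max())
for r in range(183,206):print(r,g[r,290:312].astype(int).tolist(),)
E
python3 m.py
```

```text
8.35 [ 533.21317384 -188.96545402  100.19490215]
ring [298.9152599  218.52329689] [ 9.96886826 12.52358627] 219
cap 297.2439251095472 187.31961226928695 54.33333333333334
183 [166, 139, 94, 53, 35, 33, 33, 36, 44, 55, 55, 47, 38, 35, 34, 36, 37, 37, 39, 42, 47, 53]
184 [171, 150, 110, 65, 42, 38, 37, 46, 70, 91, 93, 75, 51, 36, 33, 39, 47, 49, 44, 41, 42, 47]
185 [174, 160, 128, 87, 61, 51, 46, 66, 106, 137, 141, 118, 76, 44, 38, 52, 71, 72, 55, 41, 39, 41]
186 [176, 167, 143, 108, 85, 69, 59, 83, 133, 166, 171, 147, 98, 52, 44, 69, 94, 94, 68, 43, 37, 37]
187 [177, 170, 149, 120, 97, 76, 58, 86, 135, 168, 174, 151, 103, 55, 48, 72, 97, 96, 70, 44, 38, 35]
188 [177, 171, 151, 123, 98, 71, 55, 78, 120, 150, 155, 135, 94, 52, 45, 61, 78, 78, 59, 43, 38, 37]
189 [177, 171, 152, 123, 95, 66, 52, 71, 102, 125, 130, 115, 81, 51, 40, 45, 54, 56, 49, 41, 36, 36]
190 [177, 170, 152, 123, 94, 66, 56, 67, 85, 99, 104, 94, 70, 46, 38, 39, 43, 44, 42, 39, 39, 35]
191 [177, 170, 150, 122, 92, 65, 59, 67, 75, 80, 82, 74, 59, 44, 38, 37, 37, 38, 36, 37, 36, 37]
192 [176, 170, 151, 123, 94, 67, 61, 6
[... 753 characters left out ...]
8, 81, 126, 159, 173]
200 [178, 177, 177, 176, 169, 150, 130, 131, 137, 135, 125, 114, 107, 96, 74, 53, 48, 66, 100, 138, 163, 174]
201 [178, 178, 177, 176, 169, 151, 131, 135, 144, 143, 133, 123, 112, 97, 76, 65, 78, 103, 130, 155, 170, 176]
202 [178, 177, 177, 177, 170, 150, 131, 135, 145, 147, 140, 131, 119, 102, 89, 96, 119, 140, 156, 168, 174, 176]
203 [178, 178, 178, 177, 171, 153, 132, 129, 139, 142, 140, 133, 121, 106, 107, 128, 150, 163, 170, 174, 175, 176]
204 [177, 177, 178, 177, 173, 160, 137, 122, 123, 126, 126, 122, 112, 107, 124, 149, 166, 173, 175, 176, 175, 175]
205 [177, 177, 178, 178, 175, 167, 151, 130, 116, 112, 109, 105, 100, 110, 137, 161, 172, 175, 176, 175, 175, 175]
```

>>> apply_moves --plan '[[[0,0,0.015,0,0,0,1],[0,0,0.03,0,0,0,1],[0,0,0.04,0,0,0,1],[0,0,0.044,0,0,0,1],[0,0,0.044,0,0,0,1],[0,0,0.044,0,0,0,1]]]'

```text
clock: 8.95
position: [533.5, -188.3, 56.2]
eef_rot: [[0.168, 0.986, 0.001], [0.986, -0.168, -0.0], [-0.0, 0.001, -1.0]]
ft_force: [-0.4, 0.6, 0.1]
finger_gap: 25.7
gripper_force: 29.7
```

```bash
python3 - <<'E'
from h import *
s=np.mean([eyes.snapshot('scene').astype(float) for _ in range(4)],0)[...,::-1]
w=env.sense();print(w['clock'],w['position'],w['ft_force'])
for X in((532.8,-188.5,23),(532.8,-188.5,19),(532.8,-188.5,83)):print(proj('scene',X))
a=s[175:235,260:340].clip(0,255).astype(np.uint8);cv2.imwrite('pics/c6.png',cv2.resize(a,(800,600),interpolation=cv2.INTER_CUBIC))
E
```

```text
9.15 [ 533.4720668  -188.22967683   56.38746045] [-0.40682973  0.30127971 -1.27786459]
[299.63281771 215.45361761]
[299.57702043 216.52976712]
[300.49836523 198.75999919]
```

View pics/c6.png

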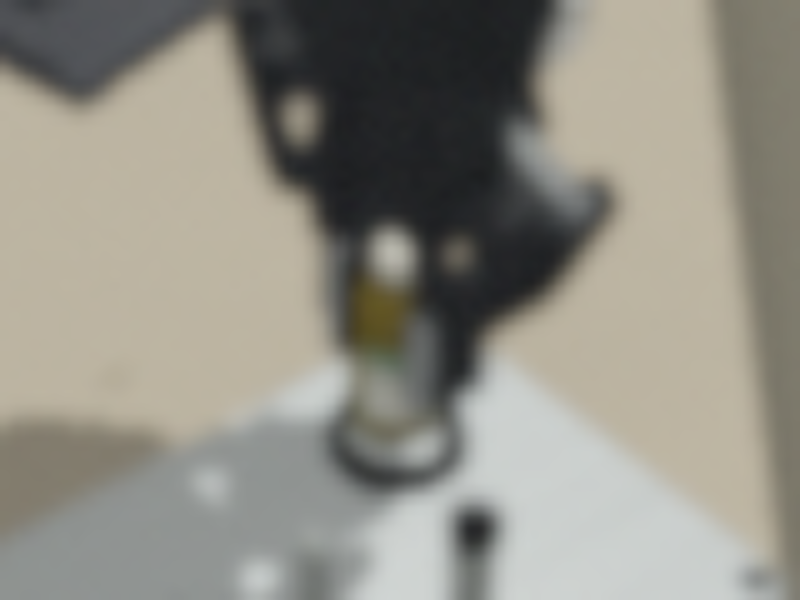

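The bottle base (crop x 350–442) is centred over the ring (332–463), and the front edge also fits. I'll lower it gently, watching force.

>>> apply_moves --plan '[[[0,0,0.002,0,0,0,1],[0,0,0.004,0,0,0,1],[0,0,0.006,0,0,0,1],[0,0,0.006,0,0,0,1]]]'

```text
clock: 9.55
position: [532.8, -187.9, 49.4]
eef_rot: [[0.168, 0.986, -0.001], [0.986, -0.168, 0.0], [0.0, -0.001, -1.0]]
ft_force: [0.6, -0.1, -0.3]
finger_gap: 26.2
gripper_force: 29.7
```

>>> apply_moves --plan '[[[0,0,0.002,0,0,0,1],[0,0,0.004,0,0,0,1],[0,0,0.006,0,0,0,1],[0,0,0.006,0,0,0,1]]]'

```text
clock: 9.95
position: [533.1, -188.1, 43.7]
eef_rot: [[0.168, 0.986, 0.0], [0.986, -0.168, -0.0], [-0.0, 0.0, -1.0]]
ft_force: [0.0, 0.1, 0.0]
finger_gap: 25.7
gripper_force: 29.8
```

>>> apply_moves --plan '[[[0,0,0.0005,0,0,0,1],[0,0,0.001,0,0,0,1],[0,0,0.0015,0,0,0,1],[0,0,0.0015,0,0,0,1],[0,0,0.0015,0,0,0,1]]]'

```text
clock: 10.45
position: [533.1, -188.1, 43.7]
eef_rot: [[0.168, 0.986, 0.001], [0.986, -0.168, -0.0], [-0.0, 0.001, -1.0]]
ft_force: [-2.1, 1.5, 9.9]
finger_gap: 25.9
gripper_force: 30.7
```

>>> apply_moves --plan '[[[0,0,-0.001,0,0,0,1],[0,0,-0.001,0,0,0,0.35],[0,0,-0.001,0,0,0,0.25],[0,0,-0.001,0,0,0,0.15],[0,0,-0.001,0,0,0,0],[0,0,-0.001,0,0,0,-0.2],[0,0,-0.001,0,0,0,-0.2],[0,0,-0.001,0,0,0,-0.2]]]'

```text
clock: 11.25
position: [533.1, -188.1, 43.3]
eef_rot: [[0.168, 0.986, -0.0], [0.986, -0.168, -0.0], [-0.0, 0.0, -1.0]]
ft_force: [-0.6, 0.4, -0.5]
finger_gap: 51.2
gripper_force: 0.0
```

>>> apply_moves --plan '[[[0,0,-0.01,0,0,0,-0.2],[0,0,-0.02,0,0,0,-0.2],[0,0,-0.04,0,0,0,-0.2],[0,0,-0.065,0,0,0,-0.2],[0,0,-0.09,0,0,0,-0.2],[0,0,-0.115,0,0,0,-0.2],[0,0,-0.125,0,0,0,-0.2],[0,0,-0.125,0,0,0,-0.2]]]'

```text
clock: 12.05
position: [534.1, -188.5, 170.5]
eef_rot: [[0.168, 0.986, 0.004], [0.986, -0.168, -0.002], [-0.001, 0.004, -1.0]]
ft_force: [0.4, 0.1, -1.0]
finger_gap: 51.2
gripper_force: 0.0
```

```bash
python3 - <<'E'
from h import *
s=np.mean([eyes.snapshot('scene').astype(float) for _ in range(3)],0)[...,::-1]
w=env.sense();print(w['clock'],w['position'],w['finger_gap'])
a=s[175:265,250:370].clip(0,255).astype(np.uint8);cv2.imwrite('pics/c7.png',cv2.resize(a,(800,600),interpolation=cv2.INTER_CUBIC))
for X in((532.8,-188.5,70),(434,-90,115),(434,-90,76)):print((proj('scene',X)-[250,175])*6.67)
E
```

```text
12.2 [ 532.29711152 -187.68403795  167.23647903] 51.05729318932926
[335.54207491 183.20524562]
[384.95157937 336.44967921]
[379.64579529 413.71893668]
```

View pics/c7.png

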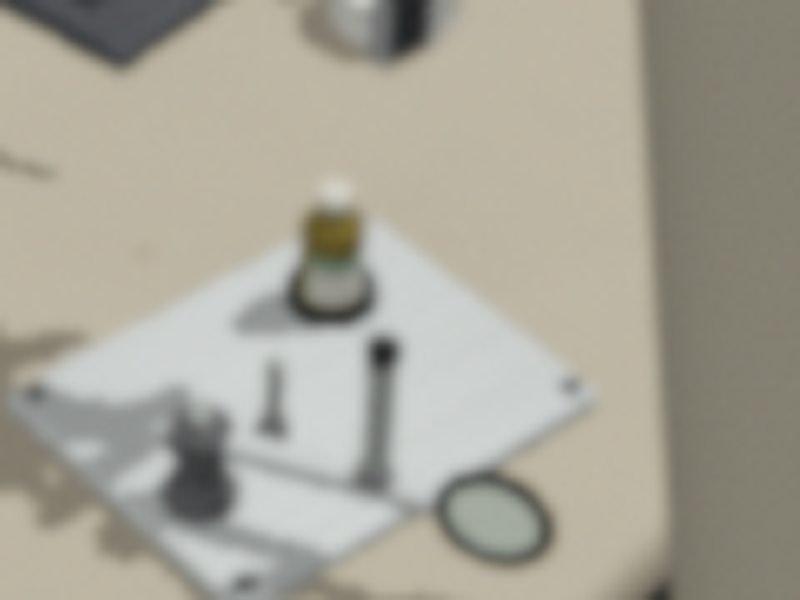

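The bottle stands upright in the ring at crop (333,250); the lens arm is at rest with its post cap at crop (383,350), close to my prediction of (385,336). Next I go to the post.

>>> apply_moves --plan '[[[0.01,-0.014,0,0,0,4,-0.2],[0.025,-0.035,0,0,0,9,-0.2],[0.04,-0.057,0,0,0,15,-0.2],[0.055,-0.079,0,0,0,21,-0.2],[0.07,-0.1,0,0,0,26,-0.2],[0.08,-0.115,0,0,0,30,-0.2],[0.08,-0.115,0,0,0,30,-0.2],[0.08,-0.115,0,0,0,30,-0.2]]]' --grip_force 20

```text
clock: 13.0
position: [433.3, -90.1, 167.7]
eef_rot: [[0.637, 0.771, -0.0], [0.771, -0.637, -0.0], [-0.0, -0.0, -1.0]]
ft_force: [0.4, -0.7, 1.3]
finger_gap: 51.2
gripper_force: 0.0
```

```bash
python3 - <<'E'
from h import *
t=eyes.snapshot('top')[...,::-1];s=eyes.snapshot('scene')[...,::-1]
w=env.sense();print(w['clock'],w['position'],np.round(w['eef_rot'],3).tolist())
X=[433.2,-90,115];u=proj('scene',X);v=proj('top',X);print(u,v)
u=u.astype(int)-[33,50];v=v.astype(int)-[33,50]
f=lambda i,u:cv2.resize(i[u[1]:u[1]+100,u[0]:u[0]+66],(396,600),interpolation=cv2.INTER_CUBIC)
cv2.imwrite('pics/c8.png',np.hstack([f(s,u),f(t,v)]));print(u,v)
E
```

```text
13.1 [434.1114255  -90.63344161 168.01545009] [[0.638, 0.77, 0.0], [0.77, -0.638, -0.0], [-0.0, 0.001, -1.0]]
[307.97662564 225.5911051 ] [262.88657209 254.97142609]
[274 175] [229 204]
```

View pics/c8.png

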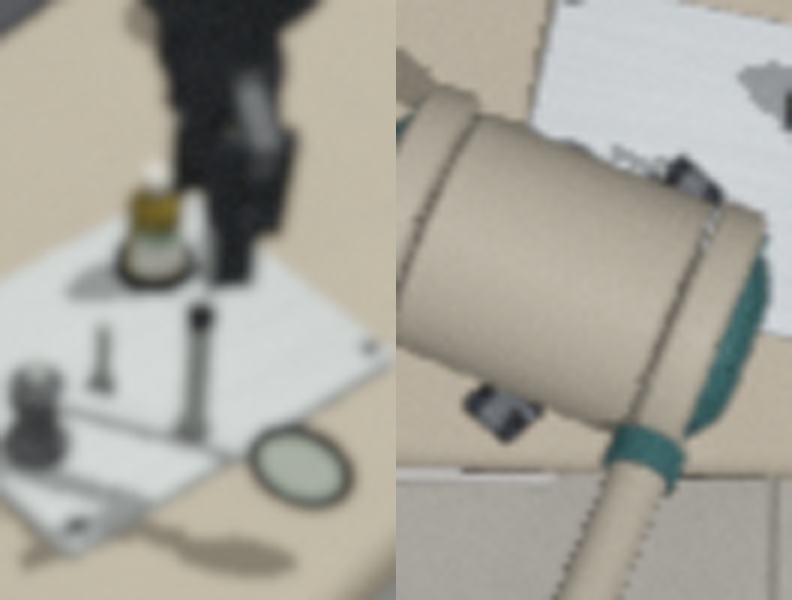

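The fingers (top view, crop (690,178) and (503,410)) straddle the post; the seated bottle is undisturbed. I descend.

>>> apply_moves --plan '[[[0,0,0.02,0,0,0,-0.2],[0,0,0.04,0,0,0,-0.2],[0,0,0.055,0,0,0,-0.2],[0,0,0.068,0,0,0,-0.2],[0,0,0.073,0,0,0,-0.2],[0,0,0.073,0,0,0,-0.2]]]'

```text
clock: 13.7
position: [433.3, -90.3, 94.6]
eef_rot: [[0.638, 0.77, -0.001], [0.77, -0.638, 0.0], [-0.001, -0.001, -1.0]]
ft_force: [-0.3, -0.1, -0.3]
finger_gap: 50.9
gripper_force: 0.0
```

>>> apply_moves --plan '[[[0,0,0,0,0,0,0.1],[0,0,0,0,0,0,0.3],[0,0,0,0,0,0,0.5],[0,0,0,0,0,0,0.6],[0,0,0,0,0,0,0.7],[0,0,0,0,0,0,0.8],[0,0,0,0,0,0,1],[0,0,0,0,0,0,1]]]'

```text
clock: 14.5
position: [432.8, -89.7, 95.5]
eef_rot: [[0.638, 0.77, -0.001], [0.77, -0.638, 0.0], [-0.0, -0.0, -1.0]]
ft_force: [-3.9, 1.6, 5.9]
finger_gap: 13.5
gripper_force: 19.4
```

>>> apply_moves --plan '[[[-0.0028,0.0054,0,0,0,0,1],[-0.0052,0.011,0,0,0,0,1],[-0.007,0.017,0,0,0,0,1],[-0.0083,0.023,0,0,0,0,1],[-0.0091,0.029,0,0,0,0,1],[-0.0094,0.035,0,0,0,0,1],[-0.0091,0.041,0,0,0,0,1],[-0.0083,0.047,0,0,0,0,1],[-0.007,0.053,0,0,0,0,1],[-0.0052,0.059,0,0,0,0,1]]]'

```text
clock: 15.5
position: [471.9, -131.3, 94.8]
eef_rot: [[0.637, 0.771, -0.007], [0.771, -0.637, 0.001], [-0.004, -0.006, -1.0]]
ft_force: [-7.3, 1.2, 5.9]
finger_gap: 12.9
gripper_force: 19.4
```

>>> apply_moves --plan '[[[0.001,0.0023,0,0,0,0,1],[0.0024,0.0055,0,0,0,0,1],[0.0035,0.0075,0,0,0,0,1],[0.0035,0.0075,0,0,0,0,1]]]'

```text
clock: 15.9
position: [480.0, -133.4, 94.7]
eef_rot: [[0.637, 0.771, -0.007], [0.771, -0.637, 0.0], [-0.004, -0.006, -1.0]]
ft_force: [-8.0, 0.7, 5.9]
finger_gap: 13.1
gripper_force: 19.4
```

>>> apply_moves --plan '[[[0.0005,0.001,0,0,0,0,1],[0.001,0.002,0,0,0,0,1],[0.0015,0.003,0,0,0,0,1],[0.002,0.004,0,0,0,0,1],[0.002,0.004,0,0,0,0,1]]]'

```text
clock: 16.4
position: [483.7, -134.6, 94.6]
eef_rot: [[0.637, 0.771, -0.008], [0.771, -0.637, -0.0], [-0.005, -0.006, -1.0]]
ft_force: [-8.2, -1.9, 4.4]
finger_gap: 12.9
gripper_force: 19.4
```

>>> apply_moves --plan '[[[0.0005,0.001,0,0,0,0,1],[0.001,0.0018,0,0,0,0,1],[0.001,0.0018,0,0,0,0,1]]]'

```text
clock: 16.7
position: [486.1, -134.5, 94.6]
eef_rot: [[0.637, 0.771, -0.007], [0.771, -0.637, 0.001], [-0.004, -0.006, -1.0]]
ft_force: [-7.7, -0.3, 3.2]
finger_gap: 13.2
gripper_force: 19.4
```

>>> apply_moves --plan '[[[0.0005,0.001,0,0,0,0,1],[0.001,0.0018,0,0,0,0,1],[0.001,0.0018,0,0,0,0,1]]]'

```text
clock: 17.0
position: [486.4, -134.5, 94.5]
eef_rot: [[0.637, 0.771, -0.011], [0.771, -0.637, 0.002], [-0.006, -0.01, -1.0]]
ft_force: [-11.0, 0.3, 8.5]
finger_gap: 13.6
gripper_force: 19.4
```

>>> apply_moves --plan '[[[0.0003,0.0006,0,0,0,0,1],[0.0006,0.0012,0,0,0,0,1],[0.0006,0.0012,0,0,0,0,1],[0.0006,0.0012,0,0,0,0,1]]]'

```text
clock: 17.4
position: [486.5, -134.6, 94.4]
eef_rot: [[0.637, 0.771, -0.014], [0.771, -0.637, 0.002], [-0.007, -0.012, -1.0]]
ft_force: [-13.3, -0.1, 8.9]
finger_gap: 13.0
gripper_force: 19.4
```

```bash
python3 - <<'E'
from h import *
s=np.mean([eyes.snapshot('scene').astype(float) for _ in range(3)],0)[...,::-1]
w=env.sense();print(w['clock'],w['position'],w['ft_force'],w['finger_gap'])
a=s[165:255,250:370].clip(0,255).astype(np.uint8);cv2.imwrite('pics/c9.png',cv2.resize(a,(800,600),interpolation=cv2.INTER_CUBIC))
for X in((479.3,-181,43),(532.8,-188.5,70)):print((proj('scene',X)-[250,165])*6.67)
E
```

```text
17.55 [ 486.47582583 -134.57628907   94.43102509] [-13.31048791  -0.22661871   8.96426895] 13.49264059696779
[425.71099834 367.09059022]
[335.54207491 249.90524562]
```

View pics/c9.png

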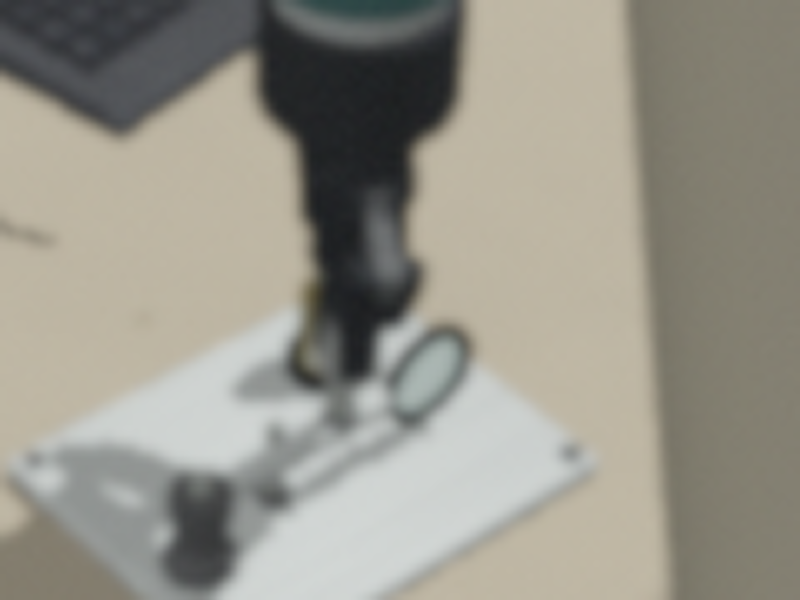

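The lens is at crop (430,373), where the stop pose predicts (426,367), and the bar is against the pin. The bottle is still in its ring. The position has stalled while the force rose to 13 N, so the arm is held at its stop.

```bash
python3 -c "
from station import job_done
print(job_done())"
```

```text
the job is handed in; nothing more can be done
None
```

I tilted the oil bottle to 40° for about a second, levelled it, and stood it in the seat and released it. The lens arm is held at its stop with about 13 N, and I handed the job in at 17.6 s of the 59 s allowed; I got no verdict back.

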